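# Unpile a dismantled converter into its nests

### The arm

A 6-joint arm with a two-finger parallel gripper is mounted at the origin on the work surface. World frame = base frame: x ahead of the robot, y to its left, z up, the work surface at z = 0. Lengths are in mm, angles in rad, forces in N, time in s.
With the tool pointing down it reaches from about 350 to 975 mm from the base axis. Payload 7.1 kg.
Tool frame: the origin (TCP) lies midway between the tips of the shut fingers; the grasp point (between the pads) lies 19 mm behind it (ctrl.grip_depth is the distance from the TCP to the grasp point, in mm); z points along the fingers, y is the line along which they close (so a half turn about z gives the same grasp; the last joint's range is limited). The gripper opens to 88 mm and grips with 3 to 60 N. Pads are 20 mm wide; open, the fingers measure 115 mm over their backs; the gripper's body (75 mm by 178 mm) begins 61 mm behind the grasp point.
Start: joints at [-0.019, 0.423, 1.63, -0, 1.089, -0.019], TCP at [624.984, 0.026, 222.675] pointing down, gripper open.
Joint ranges: [-3, 3], [-0.9, 2.11], [0.09, 2.58], [-1.31, 4.45], [0.11, 2.69], [-2.54, 2.54]. Speed limits (rad/s): [2.39, 2.39, 3.01, 3.14, 3.14, 3.14].

### API

Orientations are given as a rotation vector (axis times angle).
In Python, from workcell import ctrl, cams gives the robot as it stands.
- The arm moves only by the tool move_arm, never from a script. Its argument "steps" is a list of rows, each a list of 3 entries, a list of its own where there are three numbers: the shift along the tool's x, y, z in units of 25 mm (1.0 is 25 mm), then the turn about the tool's z in units of 5 degrees (1.0 is 5 degrees), then the closure, from 0 (fully open) to 1 (shut). A call has 1 to 20 rows; each row shifts and turns the commanded pose from where the row before left it, along the tool's axes as they then stand; what a row does not reach is not made up. A row lasts 1/12 s, in which the tool goes at most 41.7 mm and 7.16 degrees, less where a joint would pass 70% of its speed; a pose out of reach is approached as far as the arm can. A call is refused whole if a number of a shift passes 1 or a number of a turn 1, either way. A call with a gripper value outside its range is refused whole. The fingers move at their own pace and stop on an object; the grip force is fixed at half the most. Time passes only in rows, so rows that do not move let the fingers close. It gives the time, the measured TCP pose, the force, the opening and the grip force at its end, in the units of the state.
- ctrl.get_obs(): the state, without advancing time (a new reading comes with each control period).
- cams.get_image(name): name is "scene" or "side" or "wrist"; returns a dict with "image" (420x560x3 uint8, red, green, blue), "camera_matrix" (3x3 intrinsics, pixels), "xyz" and "rotation" of the camera in the world; the wrist camera has in their place "mount" (4x4, takes a point from camera to tool coordinates, whose origin is the TCP and whose axes are the flange's). Camera axes: x right, y down, z forward; pixel columns grow to the right and rows downward; lengths in mm; the calibration is good to about 2 mm. A picture is of the moment at which its call begins: read the wrist's pose just before it. There is no depth.
- ctrl.close_job(): hands the job in; it is judged then, once.
Trained networks look in the newest picture that a camera, given by its name, has taken for a name from the list of things; names that differ only in an ending like _2 or _b are one class to them, and where a whole thing is asked for, a point or a joint stands for the part that bears it (a point fixed in the world has none). Each returns a list of dicts, best first, with "p" (0 to 1); they miss things now and then, are a little off and sometimes report something else, mostly with a low value. They report only what shows in the picture. A call takes as long as a camera call. They do not tell look-alikes from the thing itself.
- cams.boxes_of(camera, thing): "rect" ([centre column, centre row, width, height] in pixels, round what is visible of it).
- cams.cut_out(camera, thing): "pixels" (420x560 bool, what is visible of it) and "rect" ([centre column, centre row, width, height] in pixels, round what is visible of it).
The state is a dict: "t": time; "qpos": joint angles; "qvel": joint speeds; "joint_torque": joint torques, N m; "ee_pos": TCP position; "orientation": TCP orientation; "ft_force": force on the tool from outside, world axes, zero at the start; "moment": the same for the moment, N m; "width": finger opening in mm; "grasp_force": force on a finger pad.
Only numpy, scipy, OpenCV 4.12 (cv2) and the standard library are available. Lean on these libraries where they do the work, as an engineer would, in place of code of your own. Each camera call takes 0.05 s, during which the arm holds its last target. There are 200 camera calls.

### The job

The parts of a dismantled power converter are piled up on the soldering bench. Take the pile apart and set each of the four parts the right way up in the shallow tray made for its shape, lying flat inside the rim: the aluminium enclosure in the large oblong tray, the black module in the smaller oblong one, the finned heat sink in the square one and the wound copper ring in the round one. Do not drop or tip over any part, and leave the screwdriver and the tip cleaner where they are.

Things in the scene. Friction and masses are not known exactly. Their poses are not given: they have to be found in the camera images.
- enclosure: closed die-cast aluminium box, bottom of the pile: 62 mm (x) by 130 mm (y), 34 mm high, flat top with a dark screw in each corner, about 0.35 kg. Origin: centre of the underside, z up, y along its length.
- module: black converter block lying on the enclosure: 50 mm (x) by 100 mm (y), 26 mm high, flat black top, brass terminals on its two short ends, about 0.25 kg. Origin: centre of the underside, z up, y along its length, nearly parallel to the enclosure's.
- heatsink: finned aluminium heat sink standing on one end of the module, fins up: 40 by 40 mm, 26 mm high, about 0.08 kg. Origin: centre of the underside, z up. Fins run along y; gripped across x it is as firm as a solid block. At the start its y is within about 0.2 rad of the module's; it may go in its tray any way round.
- choke: ring core wound with copper wire, lying flat on the other end of the module: 38 mm outside diameter, 18 mm hole, 22 mm high, about 0.09 kg. Origin: centre of the underside, z up (on the ring's axis). There is about 13 mm between it and the heat sink.
- nest_enclosure: tray for the enclosure, the large oblong one: fixed shallow tray, grey floor and black rim, floor 3 mm thick, rim 3 mm wide standing 8 mm above the bench (5 mm above the floor); inside 76 mm (x) by 144 mm (y). Origin: centre of the underside, z up.
- nest_module: tray for the module, the smaller oblong one: fixed shallow tray, grey floor and black rim, floor 3 mm thick, rim 3 mm wide standing 8 mm above the bench (5 mm above the floor); inside 64 mm (x) by 114 mm (y). Origin: centre of the underside, z up.
- nest_heatsink: tray for the heat sink, the square one: fixed shallow tray, grey floor and black rim, floor 3 mm thick, rim 3 mm wide standing 8 mm above the bench (5 mm above the floor); inside 54 by 54 mm, sides along its x and y. Origin: centre of the underside, z up.
- nest_choke: tray for the wound ring, the round one: fixed shallow tray, grey floor and black rim, floor 3 mm thick, rim 3 mm wide standing 8 mm above the bench (5 mm above the floor); inside diameter 54 mm. Origin: centre of the underside, z up.
- tip_cleaner: round dark steel pot filled with brass wool, for wiping soldering tips: 66 mm diameter, 48 mm high; loose, to be left alone. Origin: centre of the underside, z up.
- screwdriver: screwdriver with red handle lying on the bench, 160 mm long along its x, handle to -x, 26 mm thick; loose, to be left alone. Origin: under the middle of its length.
Not all that is in view belongs to the job. What is shaped like the enclosure but red or turquoise is not meant. Leave any blue or brown look-alike of the nest_heatsink alone.

How it is judged:
By the outcome, as a careful person would: the job done as asked, in the order asked, and still so for the second after the job is handed in, with the robot touching nothing.
It also fails if it takes over 112 s, if anything falls off the work surface, if the arm or the gripper's body presses on something with over 40 N, if the wrist force passes 120 N, or if a joint passes its speed limit or range.

## Working session

There is one attempt and no reset: what is moved stays moved. The work goes in short steps, Python scripts to look and compute and a tool call to move; the robot and the scene stay as the last step left them, time stands still between calls to the robot, and variables do not carry over. Pictures are saved under pics/ and viewed, at most 14 in all, crops included, and the job is handed in when it is done.

Besides the shell and the picture viewer there is one more tool, called after "Call:" as name([rows], argument=value, ...), one row to a line, values as JSON. move_arm: Moves the arm, as the interface text tells. Its arguments: {"type":"object","properties":{"steps":{"type":"array"}},"required":["steps"]}

```bash
ls; mkdir -p pics
python3 - <<'E'
from workcell import ctrl, cams
import cv2, numpy as np
ims=[]
for n in ["scene","side","wrist"]:
    d=cams.get_image(n); cv2.imwrite(f"pics/{n}0.png",cv2.resize(d["image"][:,:,::-1],(784,588),interpolation=cv2.INTER_CUBIC))
    print(n,d["camera_matrix"].tolist(),np.round(d.get("xyz",0),1),np.round(d.get("rotation",0),3).tolist(),np.round(d.get("mount",0),3).tolist())
print(ctrl.get_obs())
E
```

```text
pics
scene [[508.36913925336444, 0.0, 274.61122283695516], [0.0, 508.36913925336444, 219.16640120022367], [0.0, 0.0, 1.0]] [1110.9 -454.  1217.2] [-2.273, -1.303, 0.359] 0
side [[447.9092235843647, 0.0, 272.70519827203856], [0.0, 447.9092235843647, 208.0226366150178], [0.0, 0.0, 1.0]] [ 388.5 -867.7  826. ] [-2.322, 0.127, -0.048] 0
wrist [[311.4089712291968, 0.0, 275.16605275100096], [0.0, 311.4089712291968, 210.90558005030002], [0.0, 0.0, 1.0]] 0 0 [[0.001, -0.964, -0.268, 72.484], [1.0, 0.001, -0.001, -0.025], [0.001, -0.268, 0.964, -160.898], [0.0, 0.0, 0.0, 1.0]]
{'t': 0.15, 'qpos': array([-1.90277927e-02,  4.23670085e-01,  1.63049293e+00,  1.37094672e-05,
        1.08856942e+00, -1.89957508e-02]), 'qvel': array([-0.00023372, -0.00331052, -0.00363085,  0.00032008,  0.00154277,
        0.0017181 ]), 'joint_torque': array([ 9.52650989e-04, -5.44981134e+01, -2.73919362e+01,  6.45430083e-02,
        2.04369903e-02, -3.19723256e-05]), 'ee_pos': array([6.24584319e+02, 2.00207694e-02, 2.22085729e+02]), 'orientation': array([-2.22089737e+00, -2.22081207e+00,  1.22762017e-03]), 'ft_force': array([-0.33366487,  0.07539721,  0.93906299]), 'moment': array([-0.00058492,  0.00478246, -0.01236811]), 'grasp_force': 0.0, 'width': 87.93656156285893}
```

View pics/scene0.png

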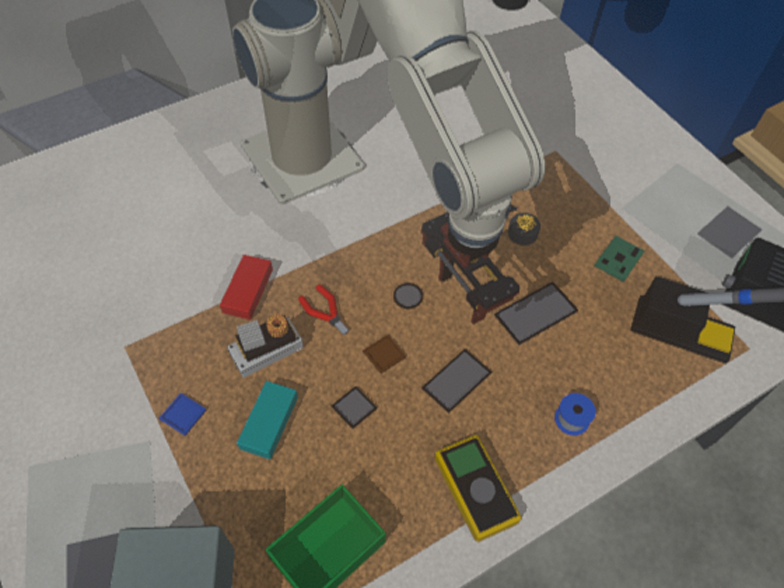

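View pics/side0.png

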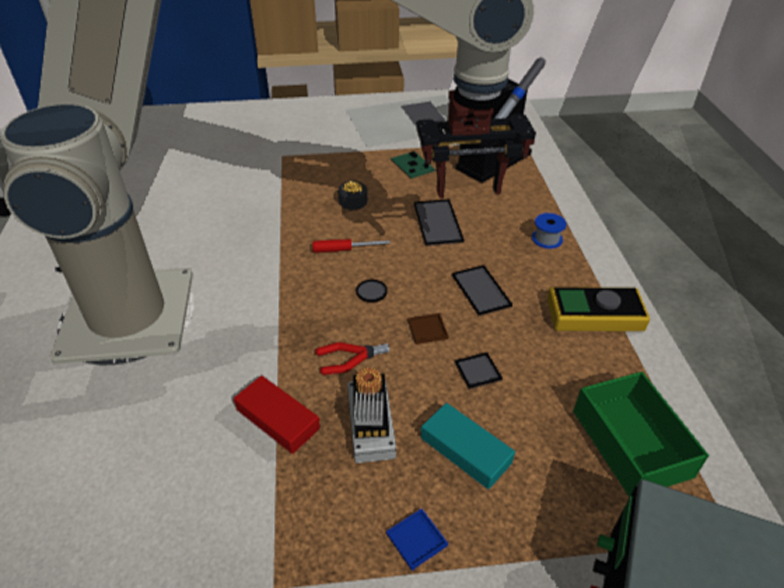

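View pics/wrist0.png

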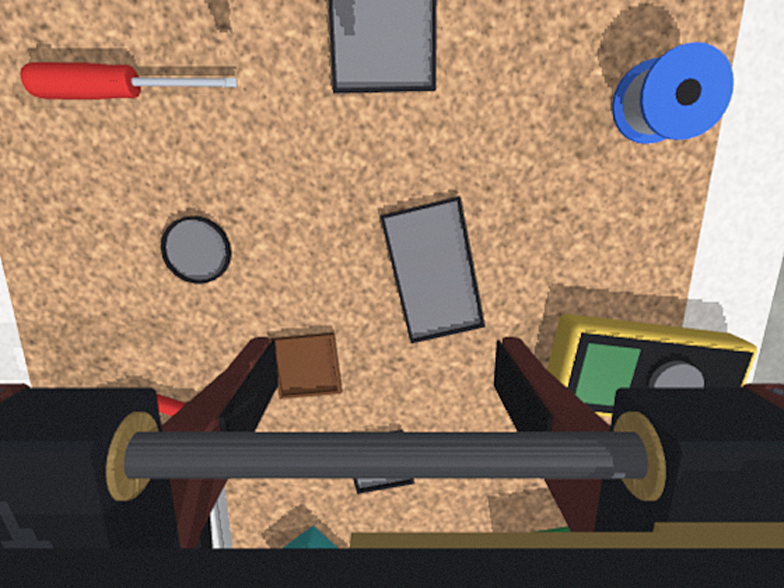

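Scene: the pile is at about (265,340) in the scene picture and (370,420) in the side picture. The trays are round (407,295), square grey (354,407), small oblong (457,380) and large oblong (537,312). Next I'll measure them.

```bash
cat > h.py <<'E'
from workcell import ctrl, cams
import cv2, numpy as np
from scipy.spatial.transform import Rotation as R
def cam(n):
    o=ctrl.get_obs(); d=cams.get_image(n); K=d["camera_matrix"]
    if n=="wrist":
        T=np.eye(4); T[:3,:3]=R.from_rotvec(o["orientation"]).as_matrix(); T[:3,3]=o["ee_pos"]
        T=T@np.array(d["mount"]); return d["image"],K,T[:3,:3],T[:3,3]
    return d["image"],K,R.from_rotvec(d["rotation"]).as_matrix(),np.array(d["xyz"])
def toplane(c,px,z):
    _,K,Rm,p=c; px=np.asarray(px,float).reshape(-1,2)
    r=np.c_[px,np.ones(len(px))]@np.linalg.inv(K).T@Rm.T
    return (p+r*((z-p[2])/r[:,2])[:,None])[:,:2]
def rect(c,mask,z):
    cs,_=cv2.findContours(mask.astype(np.uint8),0,cv2.CHAIN_APPROX_NONE)
    k=max(cs,key=cv2.contourArea)[:,0]
    return cv2.minAreaRect(toplane(c,k,z).astype(np.float32))
def yaw(r): # direction of long side
    b=cv2.boxPoints(r); e=max([b[1]-b[0],b[2]-b[1]],key=np.linalg.norm)
    return (np.arctan2(e[1],e[0])+np.pi/2)%np.pi-np.pi/2
def report(n,things):
    c=cam(n)
    for t,z in things.items():
        for d in cams.cut_out(n,t)[:4]:
            if d["p"]<.2: continue
            r=rect(c,d["pixels"],z); m=c[0][d["pixels"]].mean(0)
            print(n,t,"p%.2f"%d["p"],np.round(d["rect"]).astype(int),"xy",np.round(r[0],1),"size",np.round(r[1],1),"yaw %.3f"%yaw(r),"rgb",m.astype(int))
    return c
E
python3 - <<'E'
from h import *
T={"nest_enclosure":8,"nest_module":8,"nest_heatsink":8,"nest_choke":8,"enclosure":34,"module":60,"heatsink":86,"choke":82,"screwdriver":13,"tip_cleaner":48}
report("scene",T); report("side",T); report("wrist",{k:v for k,v in T.items() if v==8})
E
```

```text
scene nest_enclosure p0.82 [382 223  62  43] xy [623.3 209.5] size [ 83.9 153.7] yaw -1.551 rgb [80 76 77]
scene nest_enclosure p0.47 [326 272  47  47] xy [669. -13.] size [ 71.3 122. ] yaw -1.318 rgb [84 79 79]
scene nest_module p0.86 [327 270  48  50] xy [667.7 -12.2] size [ 73.4 120.9] yaw -1.340 rgb [84 79 79]
scene nest_heatsink p0.93 [130 297  31  26] xy [ 474.3 -486.1] size [65.4 62.8] yaw 0.460 rgb [ 58  73 130]
scene nest_heatsink p0.75 [274 252  31  26] xy [ 551.5 -104.7] size [65.3 62.1] yaw 0.124 rgb [89 61 37]
scene nest_heatsink p0.70 [251 293  33  27] xy [ 620.7 -208. ] size [61.1 62. ] yaw -1.355 rgb [81 76 75]
scene nest_choke p0.82 [294 215  20  14] xy [461.5   7.9] size [54.2 57.9] yaw -0.542 rgb [82 78 78]
scene nest_choke p0.20 [180 242  18  26] xy [ 384.3 -308.9] size [47. 62.] yaw -0.170 rgb [121 120 118]
scene enclosure p0.97 [190 254  51  28] xy [ 436.5 -298.5] size [ 79.9 131.1] yaw -1.541 rgb [126 124 122]
scene enclosure p0.89 [175 205  34  44] xy [ 293.4 -269.8] size [ 69.9 142.4] yaw -0.811 rgb [139  51  47]
scene enclosure p0.79 [191 300  42  55] xy [ 5
[... 2145 characters left out ...]
 19] xy [439.6 263.8] size [105.9  61.1] yaw 1.483 rgb [51 45 31]
wrist nest_enclosure p0.55 [273  35  82  66] xy [621.8 167.2] size [81.9 64. ] yaw 0.010 rgb [122 122 128]
wrist nest_enclosure p0.39 [274 344  40  10] xy [ 622.5 -232.1] size [58.2 15.1] yaw 0.002 rgb [60 61 65]
wrist nest_module p0.81 [309 192  71 104] xy [667.3 -10.5] size [ 70.4 120.6] yaw -1.336 rgb [117 116 122]
wrist nest_heatsink p0.75 [272 347  38   7] xy [ 622.5 -232.1] size [58.3 15.1] yaw 0.002 rgb [60 60 64]
wrist nest_heatsink p0.70 [221 262  48  48] xy [ 549.6 -100.1] size [62.5 63.8] yaw -1.467 rgb [114  76  51]
wrist nest_choke p0.97 [142 176  49  49] xy [460.   9.] size [61.8 58.9] yaw 0.001 rgb [104 103 107]
```

Call:
move_arm([
  [[-0.95,-0.55,-0.2],0,0],
  [[-0.95,-0.55,-0.2],0,0],
  [[-0.95,-0.55,-0.2],0,0],
  [[-0.95,-0.55,-0.2],0,0],
  [[-0.95,-0.55,-0.2],0,0],
  [[-0.95,-0.55,-0.2],0,0],
  [[-0.95,-0.55,-0.2],0,0],
  [[-0.95,-0.55,-0.2],0,0],
  [[-0.95,-0.55,-0.2],0,0],
  [[-0.95,-0.55,-0.2],0,0],
  [[-0.95,-0.55,-0.2],0,0],
  [[-0.95,-0.55,-0.2],0,0],
  [[-0.95,-0.55,-0.2],0,0],
  [[-0.95,-0.55,-0.2],0,0],
  [[0,0,0],0,0],
  [[0,0,0],0,0],
])

```text
t: 2.83
ee_pos: [432.0, -333.4, 293.0]
orientation: [2.224, 2.218, 0.0]
ft_force: [0.7, 0.4, -0.1]
width: 87.8
grasp_force: 0.0
```

Run:
```python
from h import *
print(ctrl.get_obs()["ee_pos"],ctrl.get_obs()["orientation"])
c=report("wrist",{"nest_enclosure":8,"nest_module":8,"nest_heatsink":8,"nest_choke":8,"enclosure":34,"module":60,"heatsink":86,"choke":82})
cv2.imwrite("pics/w1.png",cv2.resize(c[0][:,:,::-1],(784,588)))
```

```text
[ 432.01385544 -333.4466641   292.97161945] [2.22393120e+00 2.21798658e+00 3.98902533e-04]
wrist nest_heatsink p0.97 [413  80  48  52] xy [ 615.9 -207. ] size [63.  61.1] yaw 0.190 rgb [103 102 107]
wrist nest_heatsink p0.91 [302 272  47  47] xy [ 471.9 -483.1] size [61.2 65.1] yaw -1.108 rgb [ 57  93 188]
wrist nest_heatsink p0.79 [370  12  52  21] xy [ 549.7 -123.5] size [24.4 62.8] yaw -0.002 rgb [113  76  52]
wrist enclosure p0.78 [370 194  92  99] xy [ 562.6 -353.3] size [ 62.9 135.9] yaw -0.853 rgb [ 72 172 173]
wrist enclosure p0.66 [270 149  47 100] xy [ 410.5 -255.7] size [96.2 48.9] yaw 0.869 rgb [178 179 180]
wrist enclosure p0.59 [164 128 106 104] xy [ 285.8 -266.9] size [ 65.9 131.6] yaw -0.804 rgb [197  53  52]
wrist module p0.66 [272 147  46  87] xy [ 427.9 -288.3] size [101.6  49.7] yaw 1.529 rgb [44 42 41]
wrist heatsink p0.62 [270 171  39  38] xy [ 424.  -313.7] size [40.6 40.6] yaw 1.429 rgb [172 174 175]
wrist choke p0.80 [272 124  30  34] xy [ 427.5 -263.2] size [37. 36.] yaw 0.774 rgb [209 151 102]
```

View pics/w1.png

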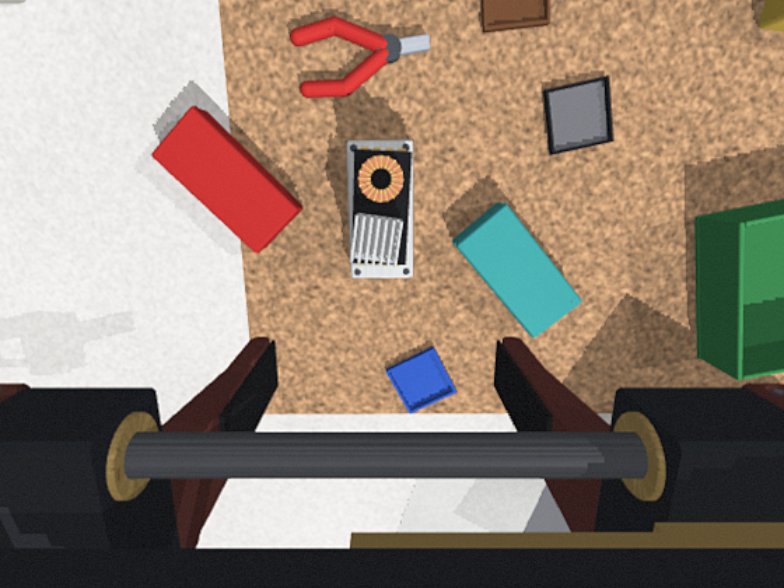

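The picture shows the choke at (381,179), the heat sink at (377,239) and clear space on both sides of the pile. I'll grip the choke, with the tips 8 mm above the module.

Call:
move_arm([
  [[0.94,-0.06,1],0,0],
  [[0.93,-0.06,1],0,0],
  [[0.93,-0.06,1],0,0],
  [[0,0,1],0,0],
  [[0,0,1],0,0],
  [[0,0,1],0,0],
  [[0,0,1],0,0],
  [[0,0,1],0,0],
  [[0,0,0.5],0,0],
  [[0,0,0.5],0,0],
  [[0,0,0],0,0],
  [[0,0,0],0,1],
  [[0,0,0],0,1],
  [[0,0,0],0,1],
  [[0,0,0],0,1],
  [[0,0,0],0,1],
  [[0,0,0],0,1],
  [[0,0,0],0,1],
])

```text
t: 4.78
ee_pos: [428.1, -262.6, 68.0]
orientation: [2.221, 2.221, 0.0]
ft_force: [0.3, 0.6, 0.8]
width: 44.8
grasp_force: 0.0
```

Call:
move_arm([
  [[0,0,0],0,1],
  [[0,0,0],0,1],
  [[0,0,0],0,1],
  [[0,0,0],0,1],
  [[0,0,-0.2],0,1],
  [[0,0,-0.4],0,1],
  [[0,0,-0.6],0,1],
  [[0,0,-0.6],0,1],
])

```text
t: 5.45
ee_pos: [427.7, -262.3, 113.4]
orientation: [-2.221, -2.221, 0.0]
ft_force: [0.4, 0.0, -0.6]
width: 36.0
grasp_force: 30.0
```

Call:
move_arm([
  [[0.5,0.06,0],0,1],
  [[0.9,0.1,0],0,1],
  [[0.9,0.11,0],0,1],
  [[0.9,0.11,0],0,1],
  [[0.9,0.11,0],0,1],
  [[0.9,0.11,0],0,1],
  [[0.9,0.11,0],0,1],
  [[0.9,0.11,0],0,1],
  [[0.9,0.11,0],0,1],
  [[0.9,0.11,0],0,1],
  [[0.9,0.11,0],0,1],
  [[0.9,0.11,0],0,1],
  [[0.45,0.13,0],0,1],
  [[0,0,0.4],0,1],
  [[0,0,0.8],0,1],
  [[0,0,0.8],0,1],
  [[0,0,0.8],0,1],
  [[0,0,0.5],0,1],
  [[0,0,0],0,1],
])

```text
t: 7.03
ee_pos: [460.4, 8.1, 27.5]
orientation: [-2.219, -2.218, 0.006]
ft_force: [-0.2, -0.5, -0.9]
width: 36.4
grasp_force: 30.0
```

Run:
```python
from h import *
print(ctrl.get_obs()["ee_pos"])
c=report("wrist",{"nest_choke":8,"choke":37,"nest_enclosure":8})
cv2.imwrite("pics/w2.png",cv2.resize(c[0][:,:,::-1],(784,588)))
```

```text
[460.42516715   8.14761985  27.45329826]
wrist nest_choke p0.94 [272 231  93  81] xy [457.8  25.1] size [57.3 30.4] yaw 0.003 rgb [98 96 99]
wrist choke p0.81 [277 263  69  77] xy [460.5   8.9] size [36.8 44.4] yaw -1.567 rgb [196 146 101]
wrist nest_enclosure p0.61 [530  10  60  18] xy [590.3 137.3] size [ 7.6 28.7] yaw -0.001 rgb [63 63 67]
```

View pics/w2.png

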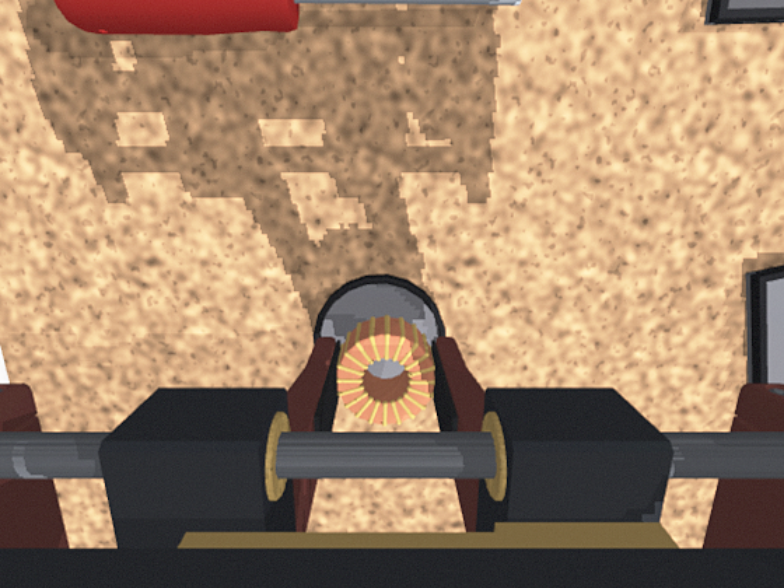

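Tray centre (380,~365 px) lies about 2 mm left of and 2 mm above the choke. I'll nudge the choke and lower it.

Call:
move_arm([
  [[0.06,-0.08,0],0,1],
  [[0,0,0.25],0,1],
  [[0,0,0.25],0,1],
  [[0,0,0.08],0,1],
  [[0,0,0.03],0,1],
  [[0,0,0],0,1],
  [[0,0,0],0,1],
])

```text
t: 7.82
ee_pos: [460.7, 10.3, 14.8]
orientation: [-2.221, -2.221, 0.0]
ft_force: [-0.2, 0.3, -1.7]
width: 36.4
grasp_force: 30.0
```

Call:
move_arm([
  [[0,-0.08,0.05],0,1],
  [[0,0,0.04],0,1],
  [[0,0,0.03],0,1],
  [[0,0,0.0],0,1],
])

```text
t: 8.15
ee_pos: [458.6, 10.3, 11.8]
orientation: [-2.221, -2.221, 0.0]
ft_force: [-0.4, 0.2, -0.9]
width: 36.2
grasp_force: 30.0
```

Call:
move_arm([
  [[0,0,0.03],0,1],
  [[0,0,0],0,1],
  [[0,0,0],0,1],
])

```text
t: 8.4
ee_pos: [458.8, 10.3, 11.2]
orientation: [2.221, 2.221, 0.0]
ft_force: [-0.5, 1.0, -0.5]
width: 36.3
grasp_force: 30.0
```

Call:
move_arm([
  [[0,0,0.03],0,1],
  [[0,0,0],0,1],
  [[0,0,0],0,1],
])

```text
t: 8.65
ee_pos: [458.8, 10.3, 10.8]
orientation: [2.221, 2.221, 0.0]
ft_force: [-0.9, -0.2, 5.1]
width: 35.9
grasp_force: 30.0
```

Call:
move_arm([
  [[0,0,0],0,0.8],
  [[0,0,0],0,0.5],
  [[0,0,0],0,0],
  [[0,0,0],0,0],
  [[0,0,0],0,0],
  [[0,0,-0.4],0,0],
  [[0,0,-1],0,0],
  [[0,0,-1],0,0],
  [[0,0,-1],0,0],
  [[-0.5,-0.1,-1],0,0],
  [[-0.9,-0.1,-1],0,0],
  [[-0.9,-0.1,-1],0,0],
  [[-0.9,-0.1,0],0,0],
  [[-0.9,-0.1,0],0,0],
  [[-0.9,-0.1,0],0,0],
  [[-0.9,-0.1,0],0,0],
  [[-0.9,-0.1,0],0,0],
  [[-0.9,-0.1,0],0,0],
  [[-0.9,-0.1,0],0,0],
])

```text
t: 10.23
ee_pos: [433.3, -205.7, 171.1]
orientation: [2.221, 2.221, 0.0]
ft_force: [0.1, -0.4, 0.9]
width: 87.5
grasp_force: 0.0
```

Run:
```python
from h import *
print(ctrl.get_obs()["ee_pos"],ctrl.get_obs()["orientation"])
c=report("wrist",{"nest_heatsink":8,"module":60,"heatsink":86,"choke":82})
```

```text
[ 433.27744968 -205.74780569  171.13406862] [2.22122875e+00 2.22118973e+00 1.66496543e-04]
wrist nest_heatsink p0.93 [392  91  69  71] xy [ 547.2 -101.6] size [62.6 59.8] yaw 0.100 rgb [116  78  53]
wrist nest_heatsink p0.87 [444 194  65  66] xy [ 614.9 -206. ] size [64.7 63.1] yaw 0.204 rgb [96 95 99]
wrist module p0.64 [270 271  57  77] xy [ 428.8 -268.9] size [77.5 49.5] yaw 1.527 rgb [41 40 40]
wrist heatsink p0.89 [269 322  45  53] xy [ 427.2 -284.5] size [36.7 13.1] yaw 0.001 rgb [132 134 135]
```

Call:
move_arm([
  [[-0.88,-0.07,0],0,0],
  [[-0.86,-0.07,0],0,0],
  [[-0.86,-0.07,0],0,0],
  [[-0.86,-0.08,0],0,0],
  [[-0.86,-0.08,0],0,0],
  [[0,0,0.4],0.8,0],
  [[0,0,0.8],0.83,0],
  [[0,0,0.9],0,0],
  [[0,0,0.9],0,0],
  [[0,0,0.7],0,0],
  [[0,0,0.38],0,0],
  [[0,0,0],0,0],
  [[0,0,0],0,1],
  [[0,0,0],0,1],
  [[0,0,0],0,1],
  [[0,0,0],0,1],
  [[0,0,0],0,1],
  [[0,0,0],0,1],
  [[0,0,0],0,1],
  [[0,0,0],0,1],
])

```text
t: 12.15
ee_pos: [424.5, -312.8, 68.6]
orientation: [2.374, 2.058, 0.0]
ft_force: [-0.0, 0.5, 2.9]
width: 40.1
grasp_force: 30.0
```

Call:
move_arm([
  [[0,0,0],0,1],
  [[0,0,0],0,1],
  [[0,0,0],0,1],
  [[0,0,-0.2],0,1],
  [[0,0,-0.4],0,1],
  [[0,0,-0.6],0,1],
  [[0,0,-0.6],0,1],
])

```text
t: 12.73
ee_pos: [424.2, -312.5, 114.1]
orientation: [-2.373, -2.057, 0.0]
ft_force: [0.3, 0.3, -0.4]
width: 39.6
grasp_force: 30.0
```

Call:
move_arm([
  [[0,0,-0.1],-0.97,1],
  [[0,0,0.1],-0.97,1],
  [[0,0,0],-0.97,1],
  [[0,0,0],-0.97,1],
  [[0.13,0.42,0],0,1],
  [[0.27,0.84,0],0,1],
  [[0.27,0.84,0],0,1],
  [[0.27,0.84,0],0,1],
  [[0.27,0.84,0],0,1],
  [[0.27,0.84,0],0,1],
  [[0.27,0.84,0],0,1],
  [[0.27,0.84,0],0,1],
  [[0.27,0.84,0],0,1],
  [[0.27,0.84,0],0,1],
  [[0.1,0.36,0],0,1],
  [[0,0,0.6],0,1],
  [[0,0,0.9],0,1],
  [[0,0,0.9],0,1],
  [[0,0,0.8],0,1],
  [[0,0,0],0,1],
])

```text
t: 14.4
ee_pos: [613.2, -205.7, 29.7]
orientation: [-1.991, -2.422, 0.004]
ft_force: [-1.2, 0.0, -1.0]
width: 39.7
grasp_force: 30.0
```

Run:
```python
from h import *
print(ctrl.get_obs()["ee_pos"],ctrl.get_obs()["orientation"])
c=report("wrist",{"nest_heatsink":8,"heatsink":52})
cv2.imwrite("pics/w3.png",cv2.resize(c[0][:,:,::-1],(784,588)))
```

```text
[ 613.16944117 -205.71617652   29.74610646] [-1.99108022 -2.42187466  0.00364491]
wrist nest_heatsink p0.82 [282 220 100  45] xy [ 614.1 -189.3] size [59.6 28.2] yaw 0.195 rgb [87 86 90]
wrist nest_heatsink p0.62 [198  54 120 105] xy [ 549.9 -105.6] size [61.7 53. ] yaw 0.106 rgb [111  76  54]
wrist heatsink p0.74 [275 267  82  85] xy [ 612.2 -200.5] size [38.1 43.5] yaw -1.373 rgb [197 198 200]
```

View pics/w3.png

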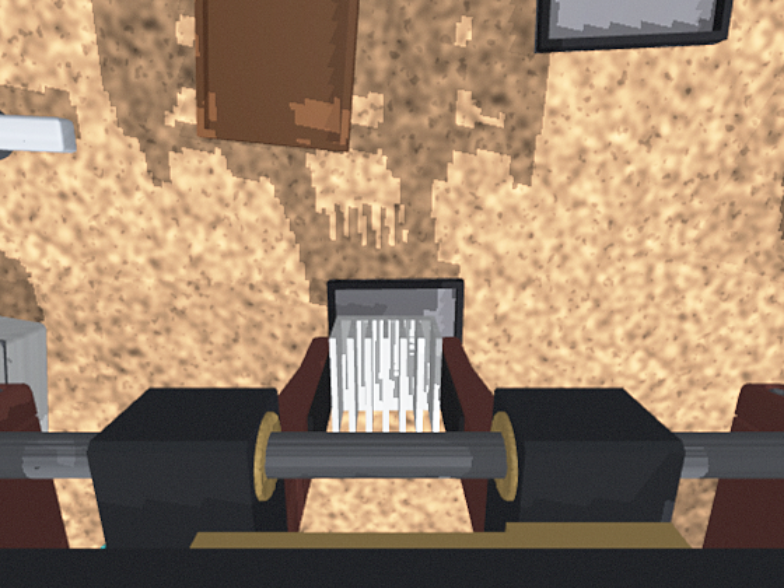

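Tray spans 328–463 px, centre 395, and the heat sink is centred at 386. I'll shift it 4 mm right and lower it.

Call:
move_arm([
  [[0,0.16,0],0,1],
  [[0,0,0.2],0,1],
  [[0,0,0.2],0,1],
  [[0,0,0.12],0,1],
  [[0,0,0.08],0,1],
  [[0,0,0.0],0,1],
  [[0,0,0],0,1],
])

```text
t: 15.13
ee_pos: [619.7, -206.0, 18.2]
orientation: [-1.993, -2.428, 0.0]
ft_force: [0.2, -0.2, -0.4]
width: 39.7
grasp_force: 30.0
```

Run:
```python
from h import *
print(ctrl.get_obs()["ee_pos"],ctrl.get_obs()["orientation"])
c=report("wrist",{"nest_heatsink":8,"heatsink":36})
```

```text
[ 619.72315784 -206.02601851   18.20170728] [-1.99281488e+00 -2.42807256e+00  2.98653548e-04]
wrist nest_heatsink p0.66 [180  52 129 105] xy [ 550.2 -108.4] size [61.2 47.4] yaw 0.102 rgb [110  76  53]
wrist nest_heatsink p0.63 [272 249 106  98] xy [ 613.5 -187.4] size [60.3 24.3] yaw 0.220 rgb [78 77 81]
wrist heatsink p0.91 [276 265  76  85] xy [ 619.1 -202.8] size [39.1 44.9] yaw -1.373 rgb [196 197 199]
```

Call:
move_arm([
  [[0.06,-0.09,0],0,1],
  [[0,0,0.15],0,1],
  [[0,0,0.05],0,1],
  [[0,0,0.03],0,1],
  [[0,0,0.02],0,1],
  [[0,0,0],0,1],
  [[0,0,0],0,1],
])

```text
t: 15.87
ee_pos: [617.4, -205.0, 12.1]
orientation: [-1.993, -2.428, 0.0]
ft_force: [-0.1, -0.5, -1.4]
width: 39.7
grasp_force: 30.0
```

Call:
move_arm([
  [[0,0,0.03],0,1],
  [[0,0,0],0,1],
  [[0,0,0],0,1],
])

```text
t: 16.12
ee_pos: [617.6, -205.1, 11.7]
orientation: [1.993, 2.428, 0.0]
ft_force: [0.3, -0.7, 1.7]
width: 40.2
grasp_force: 30.0
```

Call:
move_arm([
  [[0,0,0.03],0,1],
  [[0,0,0],0,1],
  [[0,0,0],0,1],
])

```text
t: 16.37
ee_pos: [617.6, -205.1, 11.6]
orientation: [1.993, 2.428, 0.0]
ft_force: [-3.0, 0.9, 8.6]
width: 39.8
grasp_force: 30.0
```

Call:
move_arm([
  [[0,0,0],0,0.8],
  [[0,0,0],0,0.5],
  [[0,0,0],0,0],
  [[0,0,0],0,0],
  [[0,0,0],0,0],
  [[0,0,-0.4],0,0],
  [[0,0,-1],0,0],
  [[0,0,-1],0.9,0],
  [[0,0,-1],0.92,0],
  [[0,0,-1],0.92,0],
  [[-0.3,-0.7,-1],0,0],
  [[-0.4,-0.8,-1],0,0],
  [[-0.42,-0.84,0],0,0],
  [[-0.42,-0.84,0],0,0],
  [[-0.42,-0.85,0],0,0],
  [[-0.42,-0.85,0],0,0],
  [[-0.42,-0.85,0],0,0],
  [[-0.42,-0.85,0],0,0],
  [[-0.42,-0.84,0],0,0],
  [[0,0,0],0,0],
])

```text
t: 18.03
ee_pos: [424.9, -288.6, 171.1]
orientation: [-2.269, -2.17, 0.002]
ft_force: [-0.6, -0.9, 0.6]
width: 87.9
grasp_force: 0.0
```

Call:
move_arm([
  [[0,0,0],0,0],
  [[0,0,0],0,0],
])

```text
t: 18.2
ee_pos: [428.9, -288.2, 171.3]
orientation: [2.268, 2.172, 0.001]
ft_force: [0.9, -0.3, -0.2]
width: 87.7
grasp_force: 0.0
```

Run:
```python
from h import *
print(ctrl.get_obs()["ee_pos"],ctrl.get_obs()["orientation"])
c=report("wrist",{"nest_heatsink":8,"heatsink":29,"module":60,"enclosure":34})
cv2.imwrite("pics/w4.png",cv2.resize(c[0][:,:,::-1],(784,588)))
```

```text
[ 428.94418126 -288.19180866  171.29355378] [2.26798736e+00 2.17204107e+00 7.53281979e-04]
wrist nest_heatsink p0.82 [397  17  73  28] xy [ 548.9 -120.6] size [61.4 26.6] yaw 0.096 rgb [114  76  52]
wrist nest_heatsink p0.81 [317 358  59  35] xy [ 474. -486.] size [62.3 58.5] yaw 0.453 rgb [ 58  96 192]
wrist nest_heatsink p0.66 [459 104  73  77] xy [ 615.1 -207.5] size [63.8 60.6] yaw 0.202 rgb [66 66 69]
wrist heatsink p0.62 [468 108  58  51] xy [ 610.8 -208.6] size [52.5 40.3] yaw 0.197 rgb [145 147 148]
wrist module p0.77 [272 205  59 113] xy [ 428.4 -287.5] size [104.4  50.3] yaw 1.528 rgb [42 42 44]
wrist enclosure p0.94 [272 204  70 127] xy [ 427.2 -275.8] size [61.9 97. ] yaw -1.552 rgb [167 166 165]
wrist enclosure p0.91 [403 244 122 113] xy [ 559.7 -347.6] size [ 61. 138.] yaw -0.842 rgb [ 72 171 172]
wrist enclosure p0.75 [459 105  67  74] xy [ 600.3 -207.8] size [58.9 55.9] yaw 0.216 rgb [68 67 69]
wrist enclosure p0.57 [130 183 149 131] xy [ 287.4 -263.7] size [ 71.7 128.9] yaw -0.797 rgb [195  52  51]
```

View pics/w4.png

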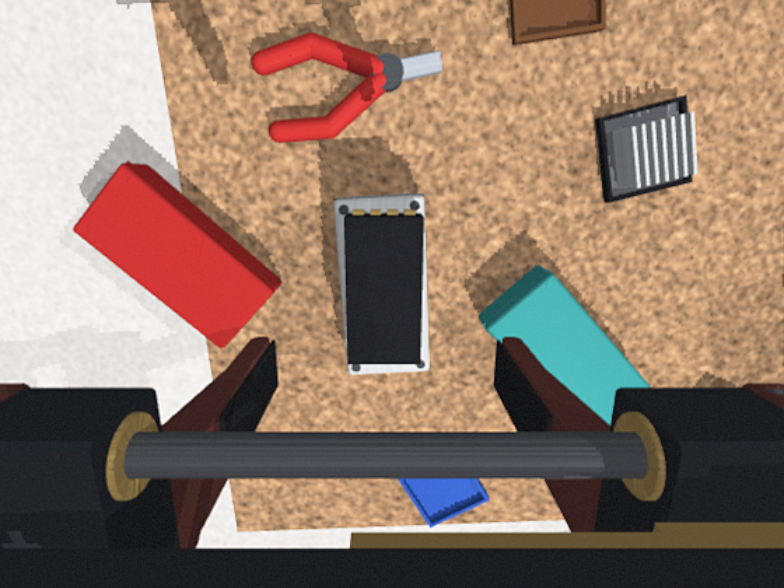

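Heat sink sits inside its tray at (645,150). The module is at (385,290), straight under the tool, so I'll descend onto it.

Call:
move_arm([
  [[0,-0.02,0.5],0,0],
  [[0,0,1],0,0],
  [[0,0,1],0,0],
  [[0,0,1],0,0],
  [[0,0,0.8],0,0],
  [[0,0,0.5],0,0],
  [[0,0,0.33],0,0],
  [[0,0,0],0,0],
  [[0,0,0],0,1],
  [[0,0,0],0,1],
  [[0,0,0],0,1],
  [[0,0,0],0,1],
  [[0,0,0],0,1],
  [[0,0,0],0,1],
  [[0,0,0],0,1],
  [[0,0,0],0,1],
  [[0,0,0],0,1],
  [[0,0,0],0,1],
])

```text
t: 19.95
ee_pos: [427.9, -288.1, 42.9]
orientation: [2.268, 2.173, 0.0]
ft_force: [-1.5, 0.9, 6.1]
width: 49.8
grasp_force: 30.0
```

Call:
move_arm([
  [[0,0,-0.2],0,1],
  [[0,0,-0.4],0,1],
  [[0,0,-0.6],0,1],
  [[0,0,-0.8],0,1],
  [[0,0,0],0,1],
])

```text
t: 20.37
ee_pos: [429.3, -289.1, 95.5]
orientation: [2.265, 2.17, 0.001]
ft_force: [1.6, -0.6, -2.9]
width: 49.4
grasp_force: 30.0
```

Call:
move_arm([
  [[0,0,0],-0.8,1],
  [[0,0,0],-0.8,1],
  [[0,0,0],-0.8,1],
  [[0,0,0],-0.79,1],
  [[0.3,0.42,0],0,1],
  [[0.6,0.83,0],0,1],
  [[0.66,0.91,0],0,1],
  [[0.66,0.91,0],0,1],
  [[0.66,0.91,0],0,1],
  [[0.66,0.91,0],0,1],
  [[0.66,0.91,0],0,1],
  [[0.66,0.91,0],0,1],
  [[0.66,0.91,0],0,1],
  [[0.66,0.91,0],0,1],
  [[0.66,0.91,0],0,1],
  [[0.66,0.91,0],0,1],
  [[0.66,0.91,0],0,1],
  [[0.44,0.6,0],0,1],
])

```text
t: 21.87
ee_pos: [667.2, -6.7, 91.8]
orientation: [1.946, 2.466, 0.001]
ft_force: [0.5, -0.7, -2.7]
width: 49.9
grasp_force: 30.0
```

Call:
move_arm([
  [[0,0,0.5],0,1],
  [[0,0,0.8],0,1],
  [[0,0,0.8],0,1],
  [[0,0,0.3],0,1],
  [[0,0,0],0,1],
  [[0,0,0],0,1],
  [[0,0,0],0,1],
])

```text
t: 22.45
ee_pos: [666.3, -9.9, 33.2]
orientation: [1.945, 2.466, 0.001]
ft_force: [0.3, -0.1, -2.8]
width: 49.8
grasp_force: 30.0
```

Run:
```python
from h import *
print(ctrl.get_obs()["ee_pos"],ctrl.get_obs()["orientation"])
c=report("wrist",{"nest_module":8,"module":50,"nest_enclosure":8})
cv2.imwrite("pics/w5.png",cv2.resize(c[0][:,:,::-1],(784,588)))
```

```text
[666.31700544  -9.89910385  33.16354525] [1.94524894e+00 2.46579573e+00 9.83234235e-04]
wrist nest_module p0.85 [277 229 116 159] xy [659.7  20.2] size [70.7 56.9] yaw 0.236 rgb [91 89 92]
wrist module p0.91 [274 263 108 190] xy [662.3   6.3] size [49.3 73. ] yaw -1.335 rgb [58 57 59]
```

View pics/w5.png

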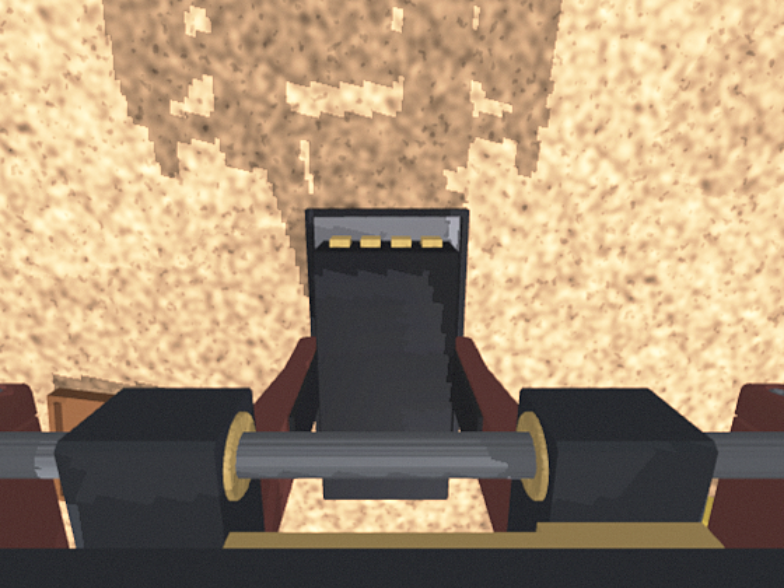

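Module is aligned with its tray (305–468 px), so I'll make a small correction and lower it.

Call:
move_arm([
  [[-0.07,0.02,0.2],0,1],
  [[0,0,0.2],0,1],
  [[0,0,0.2],0,1],
  [[0,0,0.12],0,1],
  [[0,0,0.06],0,1],
  [[0,0,0.02],0,1],
  [[0,0,0],0,1],
  [[0,0,0],0,1],
])

```text
t: 23.32
ee_pos: [666.8, -11.3, 12.4]
orientation: [1.945, 2.467, 0.0]
ft_force: [0.2, -0.5, -2.3]
width: 50.2
grasp_force: 30.0
```

Call:
move_arm([
  [[0,0,0.03],0,1],
  [[0,0,0],0,1],
  [[0,0,0],0,1],
])

```text
t: 23.57
ee_pos: [667.0, -11.3, 11.9]
orientation: [1.945, 2.467, 0.001]
ft_force: [-0.8, 0.0, -1.4]
width: 49.7
grasp_force: 30.0
```

Call:
move_arm([
  [[0,0,0.03],0,1],
  [[0,0,0],0,1],
  [[0,0,0],0,1],
])

```text
t: 23.82
ee_pos: [667.0, -11.3, 11.9]
orientation: [1.945, 2.467, 0.001]
ft_force: [-2.4, 0.8, 5.3]
width: 49.6
grasp_force: 30.0
```

Call:
move_arm([
  [[0,0,0],0,0.8],
  [[0,0,0],0,0.5],
  [[0,0,0],0,0],
  [[0,0,0],0,0],
  [[0,0,-0.4],0,0],
  [[0,0,-1],0,0],
  [[0,0,-1],0.9,0],
  [[0,0,-1],0.9,0],
  [[0,0,-1],0.9,0],
  [[0,0,-1],0,0],
  [[-0.5,-0.4,-1],0,0],
  [[-0.9,-0.7,0],0,0],
  [[-0.9,-0.7,0],0,0],
  [[-0.9,-0.75,0],0,0],
  [[-0.9,-0.75,0],0,0],
  [[-0.9,-0.75,0],0,0],
  [[-0.9,-0.75,0],0,0],
  [[-0.9,-0.75,0],0,0],
  [[-0.9,-0.75,0],0,0],
  [[-0.9,-0.75,0],0,0],
])

```text
t: 25.48
ee_pos: [489.6, -227.3, 171.7]
orientation: [2.221, 2.221, 0.0]
ft_force: [-0.1, -1.4, 0.5]
width: 87.6
grasp_force: 0.0
```

Call:
move_arm([
  [[-0.9,-0.75,0],0,0],
  [[-0.9,-0.75,0],0,0],
  [[-0.9,-0.75,0],0,0],
  [[0,0,0],0,0],
  [[0,0,0],0,0],
  [[0,0,0],0,0],
])

```text
t: 25.98
ee_pos: [434.6, -293.8, 171.4]
orientation: [2.222, 2.22, 0.001]
ft_force: [-0.5, -0.0, -0.7]
width: 87.8
grasp_force: 0.0
```

Run:
```python
from h import *
print(ctrl.get_obs()["ee_pos"],ctrl.get_obs()["orientation"])
c=report("wrist",{"enclosure":34})
cv2.imwrite("pics/w6.png",cv2.resize(c[0][:,:,::-1],(784,588)))
```

```text
[ 434.58072409 -293.75764734  171.43500639] [2.22176248e+00 2.22005864e+00 6.33077538e-04]
wrist enclosure p0.66 [394 244 116 110] xy [ 560.4 -349.7] size [ 61.8 139.7] yaw -0.853 rgb [ 71 169 171]
```

View pics/w6.png

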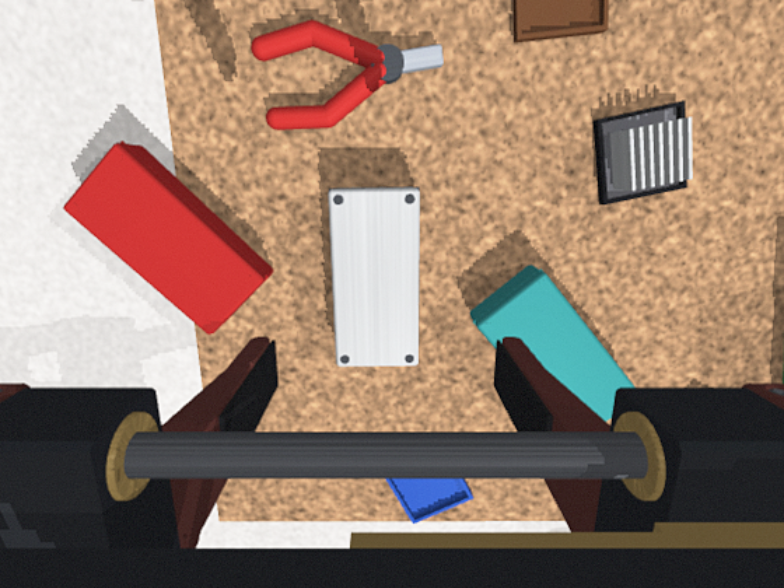

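Run:
```python
from h import *
c=cam("wrist")
P=lambda a,z:toplane(c,np.array(a)/1.4,z)
s=P([(338.5,199.5),(410,199),(409,359),(345,359)],34); print(np.round(s,1),s.mean(0))
d=(s[0]+s[1]-s[2]-s[3]);print("yaw",np.arctan2(d[1],d[0]))
k=P([(330,189),(419,187),(419,366),(337,366)],34);print(np.round(k,1),k.mean(0)); d=k[1]-k[2];print(np.arctan2(d[1],d[0]))
g=c[0].astype(int); m=((g.min(2)>140)&(g.max(2)-g.min(2)<25)); m[:, :225]=0;m[:,310:]=0;m[:125]=0;m[275:]=0
r=rect(c,m,34);print(r,yaw(r))
print("corners turq/red",P([(471,312),(480,325),(271,272),(213,333)],34))
```

```text
[[ 403.4 -237. ]
 [ 451.2 -236.6]
 [ 452.4 -352.3]
 [ 405.1 -352.4]] [ 428.031356   -294.58913559]
yaw 1.583669246104953
[[ 397.9 -230.2]
 [ 457.  -228.8]
 [ 460.  -357.9]
 [ 399.  -358.1]] [ 428.4870501  -293.74768993]
1.593501802476246
((427.503173828125, -294.61883544921875), (60.58719253540039, 127.73320770263672), 0.7297278642654419) -1.5580603
corners turq/red [[ 496.30222547 -315.75496872]
 [ 503.34908015 -325.60252427]
 [ 354.84795748 -286.71476495]
 [ 309.57007521 -332.17864064]]
```

Enclosure is at (375,277), with about 10 mm of finger room beside the turquoise box and more by the red one. I'll descend to grip it.

Call:
move_arm([
  [[-0.03,-0.26,0.3],-0.15,0],
  [[0,0,1],0,0],
  [[0,0,1],0,0],
  [[0,0,1],0,0],
  [[0,0,1],0,0],
  [[0,0,0.9],0,0],
  [[0,0,0.6],0,0],
  [[0,0,0.4],0,0],
  [[0,0,0.2],0,0],
  [[0,0,0],0,0],
  [[0,0,0],0,1],
  [[0,0,0],0,1],
  [[0,0,0],0,1],
  [[0,0,0],0,1],
  [[0,0,0],0,1],
  [[0,0,0],0,1],
  [[0,0,0],0,1],
  [[0,0,0],0,1],
])

```text
t: 27.63
ee_pos: [428.1, -294.8, 11.7]
orientation: [2.206, 2.235, 0.0]
ft_force: [-0.3, 0.0, 6.2]
width: 62.2
grasp_force: 30.0
```

Call:
move_arm([
  [[0,0,-0.2],0,1],
  [[0,0,-0.4],0,1],
  [[0,0,-0.7],0,1],
  [[0,0,-0.9],0,1],
  [[0,0,-0.9],0,1],
  [[0,0,-0.5],0,1],
  [[0,0,0],0,1],
  [[0,0,0],0,1],
])

```text
t: 28.3
ee_pos: [428.0, -294.7, 101.7]
orientation: [2.206, 2.235, 0.0]
ft_force: [0.9, -0.7, -2.3]
width: 61.6
grasp_force: 30.0
```

Call:
move_arm([
  [[0.3,0.12,0],0,1],
  [[0.6,0.24,0],0,1],
  [[0.9,0.36,0],0,1],
  [[0.9,0.36,0],0,1],
  [[0.9,0.36,0],0,1],
  [[0.9,0.36,0],0,1],
  [[0.9,0.36,0],0,1],
  [[0.9,0.36,0],0,1],
  [[0.9,0.36,0],0,1],
  [[0.9,0.36,0],0,1],
  [[0.9,0.36,0],0,1],
  [[0.9,0.36,0],0,1],
  [[0.9,0.36,0],0,1],
  [[0.9,0.36,0],0,1],
  [[0.9,0.36,0],0,1],
  [[0.9,0.36,0],0,1],
  [[0.9,0.36,0],0,1],
  [[0.9,0.36,0],0,1],
  [[0.9,0.36,0],0,1],
  [[0.9,0.36,0],0,1],
])

```text
t: 29.97
ee_pos: [591.9, 136.7, 99.1]
orientation: [-2.205, -2.235, 0.004]
ft_force: [1.0, -0.4, -2.6]
width: 61.7
grasp_force: 30.0
```

Call:
move_arm([
  [[0.9,0.36,0],0,1],
  [[0.9,0.36,0],0,1],
  [[0.6,0.24,0],0,1],
  [[0.3,0.12,0],0,1],
  [[0.2,0.08,0],0,1],
  [[0,0,0.5],0,1],
  [[0,0,0.9],0,1],
  [[0,0,0.8],0,1],
  [[0,0,0.4],0,1],
  [[0,0,0],0,1],
  [[0,0,0],0,1],
  [[0,0,0],0,1],
])

```text
t: 30.97
ee_pos: [621.7, 207.7, 36.6]
orientation: [2.207, 2.235, 0.001]
ft_force: [-0.6, -0.5, -3.0]
width: 61.8
grasp_force: 30.0
```

Run:
```python
from h import *
print(ctrl.get_obs()["ee_pos"],ctrl.get_obs()["orientation"])
c=report("wrist",{"nest_enclosure":8,"enclosure":60})
cv2.imwrite("pics/w7.png",cv2.resize(c[0][:,:,::-1],(784,588)))
```

```text
[621.74299989 207.72888376  36.62610697] [2.20709146e+00 2.23499327e+00 1.36444521e-03]
wrist nest_enclosure p0.57 [274 128 141  33] xy [619.9 278.7] size [81.3 17.1] yaw 0.043 rgb [85 85 89]
wrist enclosure p0.62 [276 260 136 241] xy [621.4 233.1] size [59.7 82.1] yaw -1.557 rgb [205 207 208]
```

View pics/w7.png

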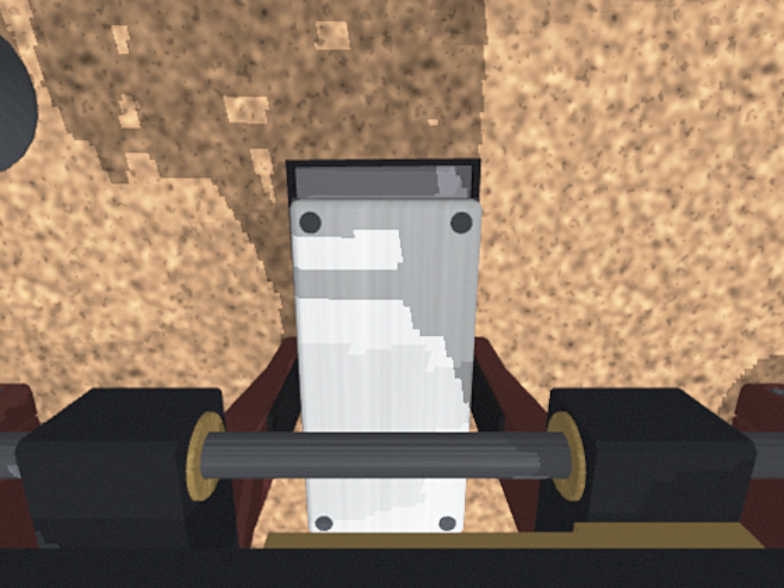

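Tray rim spans 286–480 px, centred with the enclosure. I'll shift it 2 mm forward and lower it.

Call:
move_arm([
  [[0.09,-0.03,0.2],0,1],
  [[0,0,0.2],0,1],
  [[0,0,0.2],0,1],
  [[0,0,0.13],0,1],
  [[0,0,0.07],0,1],
  [[0,0,0.03],0,1],
  [[0,0,0],0,1],
  [[0,0,0],0,1],
])

```text
t: 31.78
ee_pos: [620.5, 210.3, 15.2]
orientation: [2.207, 2.236, 0.0]
ft_force: [-0.3, 1.0, -3.5]
width: 61.6
grasp_force: 30.0
```

Call:
move_arm([
  [[0,0,0.03],0,1],
  [[0,0,0],0,1],
  [[0,0,0],0,1],
])

```text
t: 32.03
ee_pos: [620.7, 210.4, 14.7]
orientation: [2.207, 2.236, 0.001]
ft_force: [-0.9, 0.1, -0.5]
width: 61.7
grasp_force: 30.0
```

Call:
move_arm([
  [[0,0,0.03],0,1],
  [[0,0,0],0,1],
  [[0,0,0],0,1],
])

```text
t: 32.28
ee_pos: [620.7, 210.4, 14.7]
orientation: [2.207, 2.236, 0.001]
ft_force: [-2.9, -0.8, 6.8]
width: 61.9
grasp_force: 30.0
```

Call:
move_arm([
  [[0,0,0],0,0.8],
  [[0,0,0],0,0.5],
  [[0,0,0],0,0],
  [[0,0,0],0,0],
  [[0,0,-0.4],0,0],
  [[0,0,-1],0,0],
  [[0,0,-1],0,0],
  [[0,0,-1],0,0],
  [[0,0,-1],0,0],
  [[0,0,-1],0,0],
  [[0,0,-1],0,0],
  [[-0.9,-0.3,-1],0,0],
  [[-0.9,-0.3,-1],0,0],
  [[-0.9,-0.3,-0.8],0,0],
  [[-0.9,-0.3,-0.8],0,0],
  [[-0.9,-0.3,-0.5],0,0],
  [[-0.9,-0.3,0],0,0],
  [[-0.9,-0.3,0],0,0],
  [[0,0,0],0,0],
  [[0,0,0],0,0],
])

```text
t: 33.95
ee_pos: [569.8, 51.3, 277.0]
orientation: [2.209, 2.233, 0.001]
ft_force: [-0.4, 0.2, 0.3]
width: 87.6
grasp_force: 0.0
```

Run:
```python
from h import *
w=cam("wrist")[0]; s=cam("side")[0]; print(ctrl.get_obs()["ee_pos"])
a=cv2.resize(w[:,:,::-1],(400,300)); b=cv2.resize(s[90:330,210:400,::-1],(400,505))
o=np.zeros((505,800,3),np.uint8); o[:300,:400]=a; o[:,400:]=b
sc=cam("scene")[0][150:330,220:440,::-1]; o[300:,:400]=cv2.resize(sc,(400,327))[:205]
cv2.imwrite("pics/f.png",o)
```

```text
[570.23220745  52.59856964 276.56034609]
```

View pics/f.png

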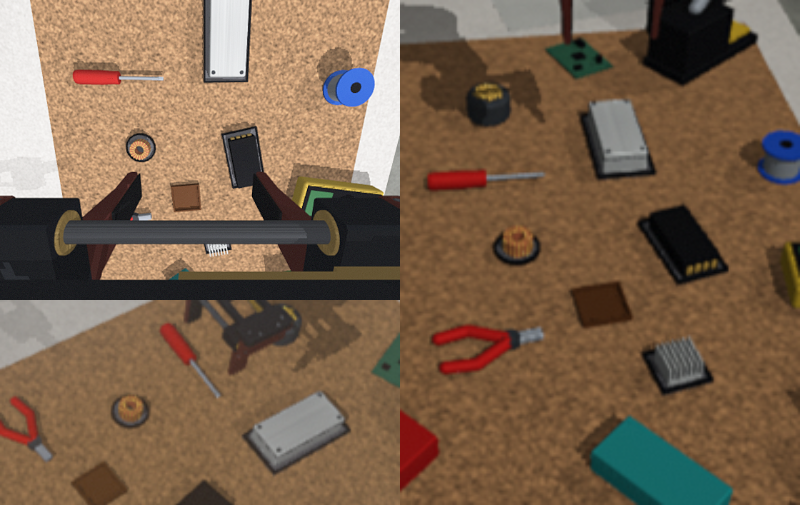

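All four parts lie flat inside their trays in the side view: enclosure (618,140), module (683,240), heat sink (677,362) and choke (517,245). The screwdriver and tip cleaner have not been touched.

```bash
python3 -c "
from workcell import ctrl
print(ctrl.close_job())"
```

```text
the job is handed in; nothing more can be done
None
```

The pile is taken apart and the job handed in at about 34 s: all four parts looked flat and upright in their own trays in the last pictures, and the screwdriver and tip cleaner were left alone.

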